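Cap a jar and hold it under the lever press

ROBOT

A 6-joint arm with a two-finger parallel gripper is mounted at the origin on a cart in front of the work surface, level with it; the furniture and walls round the work are solid. World frame = base frame: x ahead of the robot, y to its left, z up, the work surface at z = 0. Lengths are in m, angles in rad, forces in N, time in s.
With the tool pointing down it reaches from about 0.275 to 0.875 m from the base axis. Payload 12.5 kg.
Tool frame: the origin (TCP) lies on the centre line of the jaws, within the pads' length; the fingertips stand r.finger_overhang ahead of it and the grasp point (between the pads) lies 3 mm ahead of it (r.finger_overhang is the distance from the TCP to the fingertips, in m); z points along the fingers, y is the line along which they close (so a half turn about z gives the same grasp; the last joint's range is limited). The gripper opens to 85 mm and grips with 20 to 120 N. Pads are 22 mm wide; open, the fingers measure 114 mm over their backs; the gripper's body (76 mm by 85 mm) begins 54 mm behind the grasp point. The pads swing forward as they close: fully open they stand 13 mm farther back than shut.
Start: joints at [1.132, 0.351, 1.652, -0, 1.139, -0.085], TCP at [0.191, 0.516, 0.253] pointing down, gripper open.
Joint ranges: [-2.75, 2.75], [-0.79, 2.1], [0.01, 2.65], [-1.57, 4.71], [0.07, 3.14], [-2.87, 2.87]. Speed limits (rad/s): [2.22, 2.22, 2.79, 3.14, 3.14, 3.14].

INTERFACE

Orientations are given as a unit quaternion [x, y, z, w].
In Python, from cell import r, optics gives the robot as it stands. The module is installed in compiled form; this text tells all that it offers. Calls block until the motion is done:
- r.move_to(position, orientation): joint-space move of the TCP to a pose.
- r.move_linear(position, rot=None, vel=0.15): straight line of the TCP; rot=None keeps the orientation; vel is the mean speed in m/s.
- r.set_joints(angles): joint-space move.
- r.set_gripper(opening, squeeze=None): opening from 0.0 (shut) to 1.0 (fully open); squeeze is the grip in N (None keeps the last); returns when the fingers have stopped.
- r.sleep(seconds).
- r.inverse_kinematics(position, orientation): joint angles nearest the present ones, or None.
- optics.get_image(name): name is "scene" or "top"; returns a dict with "pixels" (384x512x3 uint8, red, green, blue), "depth" (384x512 float32, m along the optical axis (not along the pixel's ray), 0 where there is no reading), "fx", "fy", "cx", "cy" (pixels), "D" ([k1, k2, p1, p2, k3] as OpenCV has them; the pictures are not rectified), "camera_from_world" (4x4, takes a point from world to camera coordinates). Camera axes: x right, y down, z forward; pixel columns grow to the right and rows downward; lengths in m; the calibration is good to about 2 mm. A picture is of the moment at which its call begins.
A pose or a line that the arm cannot do raises r.PlanningError and nothing moves.
- r.hand_in(): hands the job in; it is judged then, once.
Readings, each from a call of its own:
- r.current_t(): time.
- r.current_q(): joint angles.
- r.current_qvel(): joint speeds.
- r.current_effort(): joint torques, N m.
- r.current_tool_pos(): TCP position.
- r.current_ee_rot(): TCP orientation.
- r.current_contact_force(): force on the tool from outside, world axes, zero at the start.
- r.current_torque(): the same for the moment, N m.
- r.current_opening(): opening from 0.0 (shut) to 1.0 (fully open).
- r.current_finger_force(): force on a finger pad.
Only numpy, scipy, OpenCV 4.12 (cv2) and the standard library are available. Lean on these libraries where they do the work, as an engineer would, in place of code of your own. Each camera call takes 0.05 s, during which the arm holds its last target. There are 200 camera calls.

TASK

Close the cream stoneware jar standing in the shuttle of the green lever press: put on the brass lid that fits over its neck (the smaller lid belongs to other jars, leave it lying), let go of it, and slide the shuttle fully home under the press head. Then push the lever down until the sprung foot is squeezed about 12 mm into the ram, so that the ram's lower edge stands on the foot's red ring, and keep it pressed there (about 15 N on the lid) so that the lid's seal takes; never squeeze the foot solid. Finish while you are still holding the lever down, and do not disturb the goods round about.

Things in the scene. Friction and masses are not known exactly. Their poses are not given: they have to be found in the camera images.
- press: green lever press fixed to the counter. Origin on the counter straight under the ram's upright axis; x to the rear (its column), y to its left (where the shuttle comes out), z up. Base 16 mm high, x -80 to +120, y +-65 mm; a 104 mm wide rail bed runs out to y = +240 mm, its two guide rails (x = +-51 mm) 29 mm high. Column at x 63 to 113 mm. The lever is on its right (-y).
- shuttle (a joint): travel of the aluminium shuttle (m) along the press's -y: 0 = all the way out to the left, where it starts; 0.130 = fully home against its stop, the jar then straight under the ram. Stays where it is left (1.5 N friction).
- shuttle_knob (a point): centre of the black knob by which the shuttle is pushed: 23 mm diameter, 22 mm high (11 mm above and below this point), on a 15 mm round steel post standing 86 mm to the left (+y of the press) of the jar's centre. Travels with the shuttle. At home it is 54 mm clear of the press head's side.
- nest (a point): centre of the floor of the shuttle's jar nest, 27 mm above the counter: a white ring 11 mm high, 65 mm bore, holding the jar's foot. Travels with the shuttle.
- jar: cream stoneware jar with a paper label, loose in the nest. Origin: centre of its underside. Body 64 mm diameter up to 45 mm, then a plain neck 47 mm diameter from 45 mm to the mouth at 62 mm, its top 2 mm chamfered; a waxed-paper disc closes it 9 mm under the mouth.
- jar_mouth (a point): centre of the jar's mouth, 62 mm above its underside.
- lid_large: brass-coloured push-on lid that fits the jar, lying mouth down on the counter: 56 mm outside diameter (57 over its beads), 50 mm bore (1.5 mm play all round on the neck), 18 mm high, top 3 mm thick. Origin: centre of its lower rim; z up. Fully on, its top rests on the mouth: its origin is then 47 mm above the jar's origin and its upper face 65 mm above it.
- lid_small: smaller brass-coloured lid, 46 mm outside, 40 mm bore, 18 mm high: too small for this jar, to be left where it lies. Origin: centre of its lower rim. The two lids may change places.
- lever (a joint): angle of the press lever (rad): 0 = up, where its return spring holds it (arm 0.40 rad above level, pointing to the front, -x of the press); grows as it is pushed down, stop at 1.0. Moves the ram down 40 mm per rad: foot meets the lid at about 0.375, 12 mm of foot squeeze at about 0.675. Takes about 2 N at the grip to start, about 6 N with the foot squeezed 12 mm; let go, it springs up.
- lever_grip (a point): middle of the lever's black rubber grip: a round level bar 22 mm thick, 90 mm long, parallel to the press's y, 170 mm from the axle, 103 mm right of the ram axis. About 251 mm high with the lever up, 139 mm in the wanted place; goes round lever_axle in an arc.
- lever_axle (a point): middle of the lever's axle (at x = +40, y = 0, z = 185 mm of the press), which runs along the press's y.
- head (a point): centre of the head's underside on the ram axis, 150 mm above the counter. The head block reaches from here 37 mm to the front, 113 mm to the rear, 32 mm to each side and 75 mm up; the ram sticks out 17 mm on top.
- foot (a joint): how far the sprung foot is squeezed up into the ram (m): 0 = fully out, 0.020 = solid. Spring 1000 N/m with 3 N preload. Wanted 0.012: the ram's lower edge then stands on the 4 mm wide red ring round the foot's steel stem.
- foot_face (a point): centre of the underside of the foot's round black pad (40 mm diameter), 107 mm above the counter when up. It comes down on the lid.
- honey_0: honey jar with yellow cap (53 mm, 74 mm high), goods behind the press, leave alone. Origin: centre of underside.
- honey_1: honey jar with red cap (52 mm, 74 mm high), leave alone.
- honey_2: honey jar with green cap (52 mm, 74 mm high), leave alone.
- card_honey: small price card in a wood block (20x68x60 mm), leave alone.
- tape: roll of brown tape (92x90x48 mm) on the left, leave alone.
Things that resemble listed ones, but are neither listed nor needed, are in the scene too. Leave any brown look-alike of the lid_large alone.

How it is judged:
By the outcome, as a careful person would: the job done as asked, in the order asked, and still so for the second after the job is handed in, while the arm keeps its last pose, push and grip.
It also fails if it takes over 59 s, if anything falls off the work surface, if the arm or the gripper's body presses on something with over 40 N, if the wrist force passes 120 N, or if a joint passes its speed limit or range.

## Working session

There is one attempt and no reset: what is moved stays moved. The work goes in short steps, each a Python script; the robot and the scene stay as the last script left them, time stands still between calls to the robot, and variables do not carry over. Pictures are saved under pics/ and viewed, at most 13 in all, crops included, and the job is handed in when it is done.

```bash
mkdir -p pics
cat > h.py <<'E'
import numpy as np, cv2
from cell import r, optics
def shot(n, f=None):
    im=optics.get_image(n)
    if f: cv2.imwrite('pics/'+f, im['pixels'][:,:,::-1])
    return im
def K(im): return np.array([[im['fx'],0,im['cx']],[0,im['fy'],im['cy']],[0,0,1.]])
def ray(im,uv):
    p=cv2.undistortPoints(np.array([[uv]],float),K(im),np.array(im['D'],float))[0,0]
    T=np.linalg.inv(im['camera_from_world']); return T[:3,3],T[:3,:3]@np.array([p[0],p[1],1.])
def onz(im,uv,z):
    o,d=ray(im,uv); return o+d*(z-o[2])/d[2]
def cloud(im):
    h,w=im['depth'].shape; u,v=np.meshgrid(np.arange(w),np.arange(h))
    p=cv2.undistortPoints(np.stack([u,v],-1).reshape(-1,1,2).astype(float),K(im),np.array(im['D'],float))[:,0]
    d=im['depth'].reshape(-1,1); P=np.hstack([p*d,d,np.ones_like(d)])@np.linalg.inv(im['camera_from_world']).T
    X=P[:,:3].reshape(h,w,3).copy(); X[im['depth']==0]=np.nan; return X
def proj(im,X):
    T=im['camera_from_world']; rv=cv2.Rodrigues(T[:3,:3])[0]
    return cv2.projectPoints(np.array(X,float).reshape(-1,1,3),rv,T[:3,3],K(im),np.array(im['D'],float))[0][:,0]
E
python3 - <<'E'
from h import *
for n in('scene','top'):
    im=shot(n,n+'0.png'); print(n,np.linalg.inv(im['camera_from_world']).round(3).tolist(),im['fx'])
print(r.finger_overhang,r.current_ee_rot(),r.current_t())
E
```

```text
scene [[0.676, -0.414, 0.61, -0.243], [-0.737, -0.352, 0.577, -0.722], [-0.024, -0.84, -0.543, 0.92], [0.0, 0.0, 0.0, 1.0]] 438.218229033274
top [[-0.017, -0.99, 0.137, 0.375], [-0.999, 0.012, -0.036, 0.15], [0.034, -0.137, -0.99, 1.871], [0.0, 0.0, 0.0, 1.0]] 495.7301081882025
0.022 [ 1.76000553e-01  9.84389919e-01 -5.19609226e-04 -1.50541315e-04] 0.1
```

View pics/scene0.png

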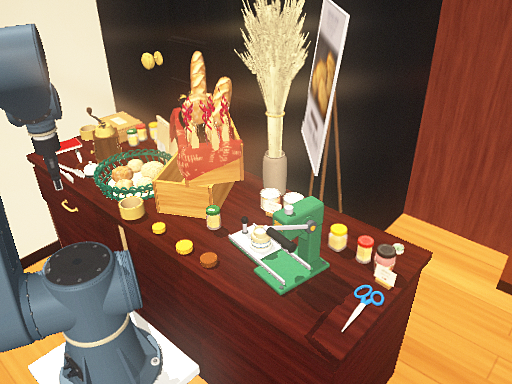

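View pics/top0.png

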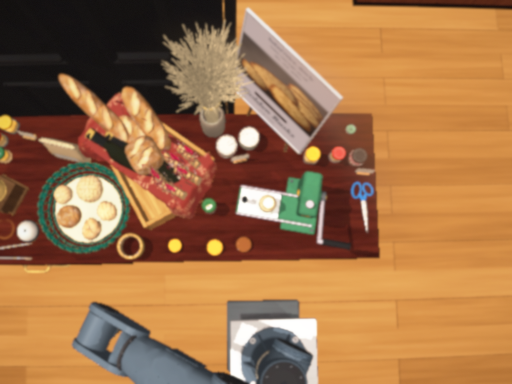

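Scene view: the two yellow-brass lids are at about (159,228) and (184,247), the brown decoy at (208,260), and the press at about (295,245). In the top view the lids are at (175,245) and (215,247), the decoy at (243,244), and the jar in the shuttle at (267,203). Next I measure these.

Run:
```python
from h import *
T=optics.get_image('top'); S=optics.get_image('scene')
for n,im in(('top',T),('scene',S)):
    hsv=cv2.cvtColor(im['pixels'],cv2.COLOR_RGB2HSV)
    m=cv2.inRange(hsv,(18,120,120),(34,255,255))
    X=cloud(im)
    k,l,st,c=cv2.connectedComponentsWithStats(m)
    for i in range(1,k):
        if st[i,4]>40:
            P=X[l==i]; print(n,c[i].round(1),st[i],onz(im,c[i],.018).round(3)[:2],np.nanmedian(P,0).round(3))
    g=cv2.inRange(hsv,(65,100,40),(85,255,255))
    P=X[(g>0)]; P=P[(P[:,1]<.12)&(P[:,1]>-.3)&(P[:,0]>.3)]
    for a,b in((.01,.022),(.2,.24)):
        Q=P[(P[:,2]>a)&(P[:,2]<b)]
        if len(Q)>10: print(n,'green',a,len(Q),cv2.minAreaRect(Q[:,:2].astype(np.float32)*1000),Q.min(0),Q.max(0))
    crop={'top':(170,265,160,375),'scene':(190,320,220,345)}[n]
    a,b,c_,d=crop; f=3.7 if n=='top' else 4.5
    cv2.imwrite(f'pics/{n}c.png',cv2.resize(im['pixels'][a:b,c_:d,::-1],None,fx=f,fy=f,interpolation=2))
```

```text
top [  6.9 122.9] [  0 115  17  17 214] [0.905 1.006] [0.891 0.983 0.069]
top [ 90.5 133.4] [ 87 130   8   9  46] [0.858 0.679] [0.776 0.589 0.337]
top [312.5 153.9] [305 146  16  16 188] [ 0.769 -0.17 ] [ 0.757 -0.161  0.073]
top [  4.2 156.1] [  0 150   8  11  44] [0.774 1.009] [0.767 0.996 0.043]
top [123.9 187.3] [116 171  18  34  85] [0.648 0.547] [0.631 0.522 0.137]
top [  2.  189.9] [  0 181   6  20  90] [0.644 1.011] [0.628 0.959 0.129]
top [148.7 202.9] [129 180  34  42 422] [0.588 0.453] [0.586 0.449 0.01 ]
top [174.6 245. ] [169 239  13  13 131] [0.43  0.356] [0.43  0.356 0.017]
top [214.3 246.9] [207 240  16  15 186] [0.42  0.209] [0.42  0.21  0.018]
top [ 36.4 270.3] [ 24 266  26   7  79] [0.342 0.868] [ 0.337  0.942 -0.104]
top green 0.01 526 ((568.8028564453125, -101.11940002441406), (200.69773864746094, 128.0577850341797), 2.9340531826019287) [ 0.47022877 -0.16795963  0.01002668] [ 0.66943781 -0.03866539  0.0219967 ]
top green 0.2 656 ((587.5667114257812, -122.327880859375), (67.17597961425781, 143.3353271484375), 79.37590789794922) [ 0.51333198 -0.15823537  0.2003425
[... 1943 characters left out ...]
] [492 364  20  18 182] [ 0.596 -0.736] [ 1.274 -0.746 -0.712]
scene [435.7 377.3] [424 371  23  13  51] [ 0.482 -0.617] [ 1.068 -0.531 -0.711]
scene [396.2 380.2] [387 373  22  11  88] [ 0.416 -0.549] [ 0.949 -0.406 -0.711]
scene [196.9 380.6] [188 376  19   8  91] [ 0.111 -0.2  ] [ 0.399  0.224 -0.711]
scene green 0.01 1271 ((574.8433227539062, -90.28217315673828), (188.7350616455078, 198.03756713867188), 79.15959930419922) [ 0.46311322 -0.19710369  0.01005834] [0.66153861 0.01553488 0.02129244]
scene green 0.2 516 ((587.8045043945312, -125.37981414794922), (68.04224395751953, 147.2228240966797), 79.16703033447266) [ 0.51325568 -0.16325881  0.2004312 ] [ 0.66426804 -0.08183501  0.22829026]
```

View pics/topc.png

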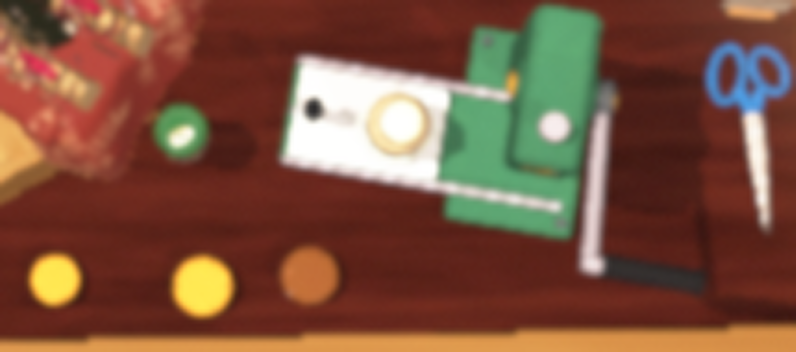

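View pics/scenec.png

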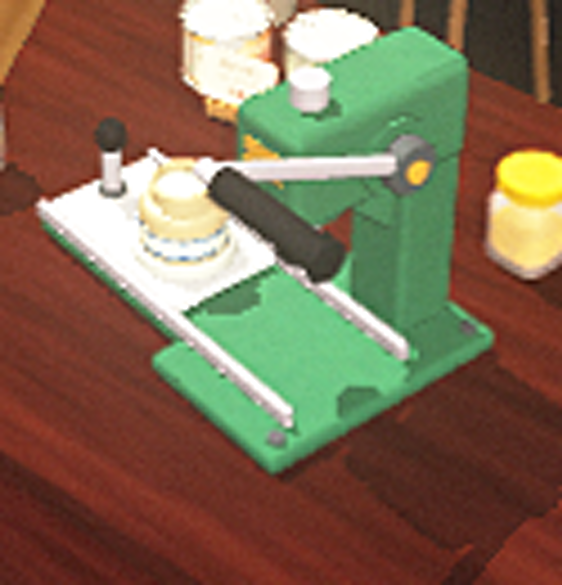

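Crops: the shuttle runs from its knob at (313,108) of the top crop, past the jar at (403,125), to the head. The whole press is turned about -10.7°. In the scene crop the lever grip is at (275,225) and the knob at (110,135). Next I take precise jar, knob and press numbers and check them against the given sizes.

Run:
```python
from h import *
yaw=np.radians(-10.7); c,s=np.cos(yaw),np.sin(yaw); O=np.array([.5504,-.117])
for n in('top','scene'):
    im=optics.get_image(n); X=cloud(im)
    L=(X[...,:2]-O)@np.array([[c,-s],[s,c]])  # world->press
    hsv=cv2.cvtColor(im['pixels'],cv2.COLOR_RGB2HSV)
    lp=np.dstack([L,X[...,2]])
    def st(m,t):
        P=lp[m]; 
        if len(P): print(n,t,len(P),'min',P.min(0).round(4),'max',P.max(0).round(4),'med',np.median(P,0).round(4),'px',np.argwhere(m).mean(0)[::-1].round(1))
    near=lambda x,y,R: np.hypot(L[...,0]-x,L[...,1]-y)<R
    z=X[...,2]
    st(near(0,.13,.045)&(z>.083)&(z<.1),'mouth')
    st(near(0,.13,.045)&(z>.06)&(z<.1),'jar')
    d=near(0,.216,.03)&(z>.045)&(hsv[...,2]<90); st(d,'knob')
    st(near(-.1166,-.103,.07)&(z>.18)&(hsv[...,2]<90),'grip')
    st((z>.2)&(hsv[...,0]>65)&(hsv[...,0]<85)&(hsv[...,1]>100)&near(.038,0,.12)&(z<.24),'head')
    # shuttle plate white
    st((z>.02)&(z<.036)&(hsv[...,1]<60)&(hsv[...,2]>150)&near(0,.15,.13),'plate')
    print('pred mouth px',proj(im,[*(O+np.array([-s,c])*.13),.089]),'knob',proj(im,[*(O+np.array([-s,c])*.216),.1]))
    a=proj(im,[*(O+np.array([-s,c])*.13),.085])[0].astype(int)
    sub=im['pixels'][a[1]-13:a[1]+14,a[0]-13:a[0]+14]
    # row/col of blue & saturation
    h2=cv2.cvtColor(sub,cv2.COLOR_RGB2HSV); print('org',a-13); 
    print('\n'.join(' '.join('%3d'%v for v in row) for row in sub[...,2]))
```

```text
top mouth 64 min [-0.0201  0.1086  0.0831] max [0.0252 0.1538 0.0986] med [0.0004 0.1313 0.0868] px [267.8 202.5]
top jar 232 min [-0.0286  0.0993  0.0603] max [0.0318 0.1625 0.0986] med [1.000e-04 1.317e-01 7.730e-02] px [267.4 203. ]
top knob 8 min [-0.0051  0.2141  0.0793] max [0.0035 0.222  0.1002] med [-0.002   0.218   0.0858] px [244.1 199.1]
top grip 181 min [-0.1289 -0.1451  0.2424] max [-0.1047 -0.0596  0.2708] med [-0.1169 -0.1038  0.2602] px [336.4 244.2]
top head 650 min [-0.0339 -0.0305  0.2002] max [0.1111 0.0372 0.2366] med [0.0461 0.0065 0.225 ] px [309.6 192.5]
top plate 793 min [-0.0531  0.0293  0.02  ] max [0.0615 0.2392 0.036 ] med [-0.0027  0.1731  0.0281] px [259. 203.]
pred mouth px [[268.07646737 202.83762523]] knob [[244.78670855 198.39777521]]
org [254 189]
221 221 219 206 195 190 190 188 180 166 153 144 139 131 117 102  86  78  75  72  61  49  41  34  32  31  28
241 235 228 222 219 217 214 213 209 200 194 192 191 186 174 160 148 144 145 140 121 102  85  76  70  61  52
249 247 245 244 243 240 235 230 226 223 222 220 218 211 203 197 195 198 204 201 182 162 14
[... 5634 characters left out ...]
 168 166 170 162 163 182 177 167 149 150 104  45  56
255 227 233 226 126 144 169 182 202 233 248 173 172 159 166 177 175 182 184 175 169 155 143 156 176 150  44
255 255 255 254 153 137 152 161 178 181 182 207 220 225 219 204 190 185 177 173 163 153 142 216 255 164 167
255 255 255 255 204 227 150 155 162 168 177 187 188 193 190 182 178 178 170 167 161 148 166 189 255 255 200
255 255 255 251 216 203 163 148 157 166 173 169 172 178 178 178 175 173 166 164 157 157 192 203 237 255 255
255 255 255 255 217 224 197 184 195 186 165 172 172 173 174 173 172 174 184 192 211 206 224 177 223 247 255
255 255 255 255 174 233 242 250 238 219 198 217 201 179 198 205 198 223 221 223 243 239 210 148 229 224 247
```

The depth, ray and nominal geometry agree to about 1 mm (mouth 0.089 m, plate end y=0.240, grip 0.26 top). Now I centre the large lid by squeezing it in two directions, then grip it.

```bash
cat >> h.py <<'E'
YAW=np.radians(-10.7); C,S_=np.cos(YAW),np.sin(YAW); O=np.array([.5504,-.117])
def W(x,y,z): return [O[0]+C*x-S_*y, O[1]+S_*x+C*y, z]   # press->world
def Q(deg): a=np.radians(deg)/2; return [np.cos(a),np.sin(a),0,0]
A_Y=169.3; A_X=79.3   # jaws along press y / press x
def rep(t): print(t,'t',round(r.current_t(),1),'tcp',np.round(r.current_tool_pos(),4),'F',np.round(r.current_contact_force(),1),'op',round(r.current_opening(),3),'ff',np.round(r.current_finger_force(),1))
E
python3 - <<'E'
from h import *
q=r.current_q()
for p,a in(([.42,.209,.1],A_X),([.42,.209,.1],A_X+180),([.42,.209,.1],A_Y),(W(0,.13,.2),A_Y),(W(0,.216,.15),A_X),(W(0,.216,.15),A_X+180),(W(-.12,-.103,.3),A_X),(W(-.12,-.103,.3),A_Y)):
    k=r.inverse_kinematics(p,Q(a)); print(a,None if k is None else np.round(k,2))
ax=A_X
r.move_to([.42,.209,.09],Q(ax)); rep('hover')
r.move_linear([.42,.209,.026]); rep('down')
r.set_gripper(0.3,20); rep('sq1')
E
```

```text
79.3 [ 0.36  0.44  1.98 -0.    0.72  0.55]
259.3 [ 0.36  0.44  1.98 -0.    0.72 -2.59]
169.3 [ 0.36  0.44  1.98 -0.    0.72 -1.02]
169.3 [-0.06  0.45  1.64 -0.    1.05 -1.45]
79.3 [ 0.08  0.56  1.61 -0.    0.97  0.27]
259.3 None
79.3 [-0.54  0.13  1.82 -0.    1.19 -0.36]
169.3 [-0.54  0.13  1.82 -0.    1.19 -1.93]
hover t 1.8 tcp [0.4201 0.2097 0.0904] F [-0.7 -0.2 -0.4] op 0.996 ff 0.0
down t 2.4 tcp [0.4201 0.2094 0.0264] F [ 0.5  0.4 -0.2] op 1.0 ff 0.0
sq1 t 2.8 tcp [0.4205 0.2092 0.027 ] F [-2.2  0.2  9.3] op 0.64 ff 19.4
```

Run:
```python
from h import *
p=[.42,.209]
r.set_gripper(0.95,20); r.move_linear([*p,.07]); 
r.move_to([*p,.07],Q(A_Y)); rep('rot')
T=optics.get_image('top')
r.move_linear([*p,.026]); r.set_gripper(0.3,40); rep('grip')
r.move_linear([*p,.06]); rep('lift')
r.move_linear([*p,.13]); rep('lift2'); shot('scene','lift.png')
im=cv2.imread('pics/lift.png'); cv2.imwrite('pics/liftc.png',cv2.resize(im[140:290,120:280],None,fx=3.5,fy=3.5))
```

```text
rot t 5.0 tcp [0.4198 0.2089 0.0696] F [-0.1  0.2  0.6] op 0.95 ff 0.0
grip t 5.9 tcp [0.4205 0.2092 0.0273] F [-3.4 -1.6 12.8] op 0.638 ff 39.6
lift t 6.3 tcp [0.4204 0.2091 0.0605] F [ 0.5 -0.1 -1.1] op 0.643 ff 42.2
lift2 t 6.9 tcp [0.4195 0.2088 0.129 ] F [-0.   0.1 -0.2] op 0.634 ff 42.2
```

View pics/liftc.png

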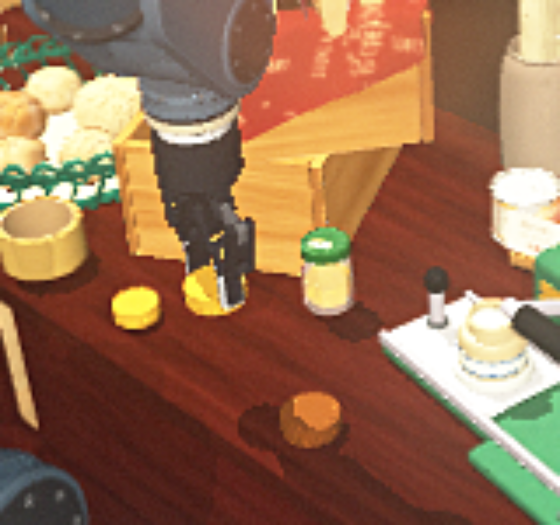

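The large lid is held level (crop (215,290)), and the small lid (135,308) and brown one (312,420) are undisturbed. Now to the jar.

Run:
```python
from h import *
x,y=.0008,.1312
r.move_linear([.42,.209,.17],vel=.2)
r.move_linear(W(x,y,.17),rot=Q(A_Y),vel=.2); rep('over')
r.move_linear(W(x,y,.122),vel=.1); rep('near')
shot('scene','near.png')
for z in(.117,.115,.113,.111):
    r.move_linear(W(x,y,z),vel=.03); rep(z)
    if abs(r.current_contact_force()[2])>6: break
im=cv2.imread('pics/near.png'); cv2.imwrite('pics/nearc.png',cv2.resize(im[180:280,210:330],None,fx=5,fy=5))
```

```text
over t 8.7 tcp [0.5751 0.0125 0.1699] F [-0.9 -0.1 -0.3] op 0.633 ff 42.2
near t 9.3 tcp [0.5758 0.0119 0.1224] F [0.6 0.2 0.7] op 0.634 ff 42.2
0.117 t 9.7 tcp [0.5755 0.0118 0.117 ] F [ 1.2  0.6 -0.7] op 0.634 ff 42.2
0.115 t 10.0 tcp [0.576  0.0118 0.1162] F [-4.1  0.7 10. ] op 0.632 ff 43.3
```

View pics/nearc.png

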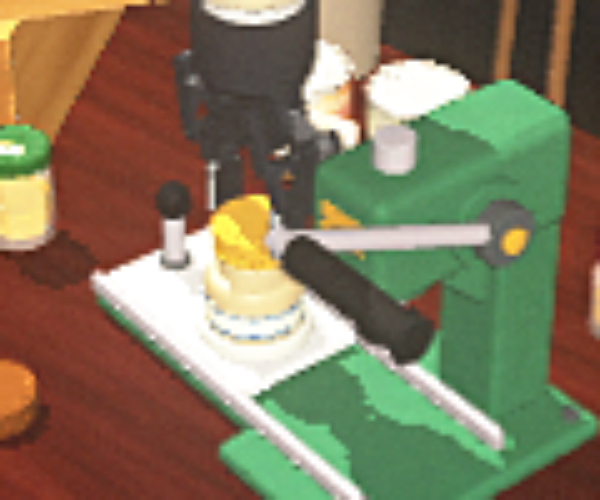

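The rim is resting on the mouth (picture: lid about (244,230) over the neck, within a few mm). The side force of -4 N in x says to shift toward -x. I search in small steps, following the force.

Run:
```python
from h import *
x,y=.0008,.1312
base=np.array(W(x,y,0))[:2]
off=np.zeros(2)
for i in range(6):
    F=r.current_contact_force(); 
    r.move_linear([*(base+off),.1185],vel=.05)
    d=F[:2]/max(np.hypot(*F[:2]),.01)*.0015
    off=off+d
    r.move_linear([*(base+off),.1185],vel=.05)
    ok=True
    for z in(.1155,.114,.112):
        r.move_linear([*(base+off),z],vel=.03)
        if r.current_contact_force()[2]>7: ok=False;break
    rep((i,off.round(4),z))
    if ok: break
np.save('off.npy',off)
```

```text
(0, array([-0.0015,  0.0003]), 0.1155) t 10.7 tcp [0.5744 0.012  0.1162] F [-3.2  0.5  9.6] op 0.634 ff 43.2
(1, array([-0.003 ,  0.0005]), 0.1155) t 11.5 tcp [0.5729 0.0123 0.1162] F [-2.1  1.1  9.5] op 0.641 ff 43.2
(2, array([-0.0043,  0.0012]), 0.1155) t 12.2 tcp [0.5715 0.0131 0.116 ] F [-3.5 -0.   9.8] op 0.633 ff 43.2
(3, array([-0.0058,  0.0012]), 0.1155) t 13.0 tcp [0.57   0.013  0.1161] F [-3.2  0.8  8.7] op 0.634 ff 43.1
(4, array([-0.0072,  0.0015]), 0.1155) t 13.7 tcp [0.5685 0.0134 0.116 ] F [-2.6  0.6  9.3] op 0.634 ff 43.1
(5, array([-0.0087,  0.0019]), 0.1155) t 14.5 tcp [0.5671 0.0137 0.116 ] F [-3.8  0.4  8.8] op 0.64 ff 43.1
```

The Fx reading is systematic (it was there on the counter grip too), so it is not a guide. I go back to the nominal spot, read moments, and compare the lid with the jar in both images.

Run:
```python
from h import *
base=np.array(W(.0008,.1312,0))[:2]
p=r.current_tool_pos(); r.move_linear([p[0],p[1],.124],vel=.1); r.move_linear([*base,.124],vel=.1)
tcp=np.array(r.current_tool_pos()); print(tcp, 'M free',np.round(r.current_torque(),2))
th=np.linspace(0,2*np.pi,180)
def circ(c,R,z): return np.c_[c[0]+R*np.cos(th),c[1]+R*np.sin(th),np.full(180,z)]
out=[]
for n in('scene','top'):
    im=optics.get_image(n); hsv=cv2.cvtColor(im['pixels'],cv2.COLOR_RGB2HSV)
    m=cv2.inRange(hsv,(18,130,100),(32,255,255))
    zb=tcp[2]-.0273
    pr=np.vstack([proj(im,circ(tcp,.0283,z)) for z in(zb,zb+.018)])
    lo,hi=pr.min(0),pr.max(0); a=np.floor(lo-8).astype(int); b=np.ceil(hi+8).astype(int)
    mm=np.zeros_like(m); mm[a[1]:b[1],a[0]:b[0]]=m[a[1]:b[1],a[0]:b[0]]
    v,u=np.nonzero(mm); print(n,'lid pred',lo.round(1),hi.round(1),'seen',len(u),u.min(),v.min(),u.max(),v.max())
    big=cv2.resize(im['pixels'][a[1]-25:b[1]+35,a[0]-25:b[0]+25,::-1],None,fx=6,fy=6,interpolation=2)
    og=np.array([a[0]-25,a[1]-25])
    jc=base
    for c,R,z,col in((tcp,.028,zb,(255,0,255)),(jc,.0235,.087,(255,0,0)),(jc,.032,.072,(0,0,255))):
        cv2.polylines(big,[np.round((proj(im,circ(c,R,z))-og+.5)*6).astype(int)],True,col,1)
    out.append(cv2.resize(big,(400,int(big.shape[0]*400/big.shape[1]))))
h=min(o.shape[0] for o in out); cv2.imwrite('pics/cmp.png',np.hstack([o[:h] for o in out]))
for z in(.1165,.1155):
    r.move_linear([*base,z],vel=.03); rep(z); print('M',np.round(r.current_torque(),3))
r.move_linear([*base,.122],vel=.05)
```

```text
[0.57567993 0.01168419 0.1236309 ] M free [-0.04  0.03  0.  ]
scene lid pred [251.2 217.7] [269.5 233.2] seen 165 252 219 277 233Traceback (most recent call last):
  File "<stdin>", line 15, in <module>
    return umr_minimum(a, axis, None, out, keepdims, initial, where)
ValueError: zero-size array to reduction operation minimum which has no identity
```

Run:
```python
from h import *
base=np.array(W(.0008,.1312,0))[:2]
tcp=np.array(r.current_tool_pos()); zb=tcp[2]-.0273
th=np.linspace(0,2*np.pi,180)
def circ(c,R,z): return np.c_[c[0]+R*np.cos(th),c[1]+R*np.sin(th),np.full(180,z)]
im=optics.get_image('scene'); out=[]
for px,cs in((im['pixels'][...,::-1],[(tcp,.028,zb,(255,0,255)),(base,.032,.072,(0,0,255))]),(cv2.imread('pics/scene0.png'),[(base,.0215,.089,(255,0,0)),(base,.032,.072,(0,0,255)),(base,.0235,.072,(0,160,0))])):
    og=np.array([235,205]); big=cv2.resize(px[205:265,235:285],None,fx=8,fy=8,interpolation=cv2.INTER_NEAREST)
    for c,R,z,col in cs: cv2.polylines(big,[np.round((proj(im,circ(c,R,z))-og+.5)*8).astype(int)],True,col,1)
    out.append(big)
cv2.imwrite('pics/cmp.png',np.hstack(out))
for z in(.1165,.1155):
    r.move_linear([*base,z],vel=.03); rep(z); print('M',np.round(r.current_torque(),3))
r.move_linear([*base,.122],vel=.05)
```

```text
0.1165 t 15.5 tcp [0.5755 0.0118 0.1164] F [-0.3 -0.1  2.7] op 0.636 ff 42.6
M [0.073 0.145 0.017]
0.1155 t 15.8 tcp [0.5757 0.0118 0.1162] F [-3.5  0.1 12.1] op 0.637 ff 43.3
M [0.283 0.53  0.048]
```

View pics/cmp.png

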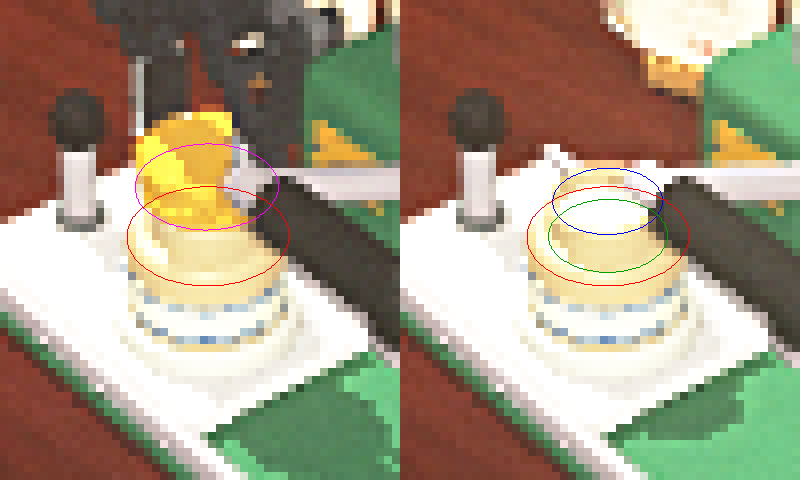

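Left: the lid agrees with its projected position, so the scene camera and the arm agree across the image. Right: the body edges (527–690) fit too. What is left uncertain lies along the view direction (0.74,0.68), so I probe along that line, lifting between tries.

Run:
```python
from h import *
base=np.array(W(.0008,.1312,0))[:2]
v=np.array([.737,.676]); u=np.array([.676,-.737])
for s,t in((2.5,0),(-2.5,0),(5,0),(-5,0),(1.2,1.5),(1.2,-1.5),(3.7,1.5),(3.7,-1.5)):
    o=(s*v+t*u)*1e-3
    r.move_linear([*(base+o),.118],vel=.08)
    r.move_linear([*(base+o),.115],vel=.03)
    F=r.current_contact_force(); z=r.current_tool_pos()[2]; print(s,t,o.round(4),round(z,4),np.round(F,1),np.round(r.current_torque(),2),round(r.current_t(),1))
    if F[2]<5 and z<.1154: np.save('off.npy',o); break
    r.move_linear([*(base+o),.118],vel=.08)
```

```text
2.5 0 [0.0018 0.0017] 0.1148 [-0.3  0.  -0.4] [ 0.05 -0.01  0.01] 16.5
```

It drops in freely at +2.5 mm. Continuing down.

Run:
```python
from h import *
base=np.array(W(.0008,.1312,0))[:2]+np.load('off.npy')
for z in(.113,.111,.109,.107,.105,.103,.1015,.1005,.0995):
    r.move_linear([*base,z],vel=.04); F=r.current_contact_force(); print(z,np.round(r.current_tool_pos(),4),np.round(F,1),np.round(r.current_torque(),2))
    if F[2]>12: break
rep('end')
```

```text
0.113 [0.5777 0.0135 0.1142] [-4.   0.5 12.7] [0.37 0.62 0.09]
end t 16.8 tcp [0.5777 0.0135 0.1142] F [-4.   0.5 12.7] op 0.634 ff 43.5
```

The lid is on the chamfer's lower end now, so only about 1 mm is missing. I probe around it.

Run:
```python
from h import *
base=np.array(W(.0008,.1312,0))[:2]
v=np.array([.737,.676]); u=np.array([.676,-.737])
for s,t in((3.7,0),(2.5,1.2),(2.5,-1.2),(4.2,1),(4.2,-1),(1.5,0)):
    o=(s*v+t*u)*1e-3
    r.move_linear([*(base+o),.116],vel=.08)
    r.move_linear([*(base+o),.1125],vel=.04)
    F=r.current_contact_force(); z=r.current_tool_pos()[2]; print(s,t,o.round(4),round(z,4),np.round(F,1),np.round(r.current_torque(),2),round(r.current_t(),1))
    if F[2]<6 and z<.113: np.save('off.npy',o); break
else: raise SystemExit
b=base+o
for z in(.110,.107,.104,.102,.101,.100,.099):
    r.move_linear([*b,z],vel=.04); F=r.current_contact_force(); print(z,np.round(r.current_tool_pos(),4),np.round(F,1),np.round(r.current_torque(),2))
    if F[2]>12: break
rep('end')
```

```text
3.7 0 [0.0027 0.0025] 0.1129 [0.2 0.6 7.1] [ 0.18 -0.02  0.03] 17.3
2.5 1.2 [0.0027 0.0008] 0.1129 [-2.   0.6  8.7] [0.21 0.3  0.05] 17.8
2.5 -1.2 [0.001  0.0026] 0.112 [ 0.1  1.5 -0.8] [ 0.14 -0.12  0.03] 18.3
0.11 [0.5765 0.0143 0.1097] [ 0.3 -0.   0.1] [ 0.12 -0.14 -0.02]
0.107 [0.5765 0.0144 0.1068] [ 1.4  0.8 -1.1] [ 0.1  -0.12  0.02]
0.104 [0.5765 0.0143 0.1038] [-0.1  0.9 -0.3] [ 0.08 -0.16  0.03]
0.102 [0.5765 0.0143 0.1019] [ 0.2  0.6 -0.1] [ 0.05 -0.17 -0.05]
0.101 [0.5766 0.0143 0.1012] [0.8 0.8 2.3] [ 0.08  0.04 -0.05]
0.1 [0.5768 0.0143 0.101 ] [-3.   0.8 12.6] [-0.11  0.62 -0.04]
end t 19.8 tcp [0.5768 0.0143 0.101 ] F [-3.   0.8 12.6] op 0.636 ff 45.3
```

The lid is seated exactly at the predicted height (TCP 0.101). Now I release it, grip the knob, and slide the shuttle home.

Run:
```python
from h import *
base=np.array(W(.0008,.1312,0))[:2]+np.load('off.npy')
r.move_linear([*base,.1012],vel=.05)
r.set_gripper(1.0,25); rep('rel')
r.move_linear([*base,.17],vel=.2)
sh=base-np.array(W(0,.13,0))[:2]; print('shift',sh); np.save('sh.npy',sh)
P=lambda x,y,z:[W(x,y,z)[0]+sh[0],W(x,y,z)[1]+sh[1],z]
r.move_to(P(0,.216,.17),Q(A_X))
im=shot('scene','lidon.png')
cv2.imwrite('pics/lidonc.png',cv2.resize(im['pixels'][180:280,200:330,::-1],None,fx=5,fy=5))
rep('knob')
```

```text
rel t 20.5 tcp [0.5765 0.0143 0.1011] F [-0.2 -0.4  0.4] op 0.998 ff 0.0
shift [0.00204019 0.003605  ]
knob t 22.5 tcp [0.5924 0.0987 0.1697] F [-0.5  0.  -0.5] op 0.996 ff 0.0
```

View pics/lidonc.png

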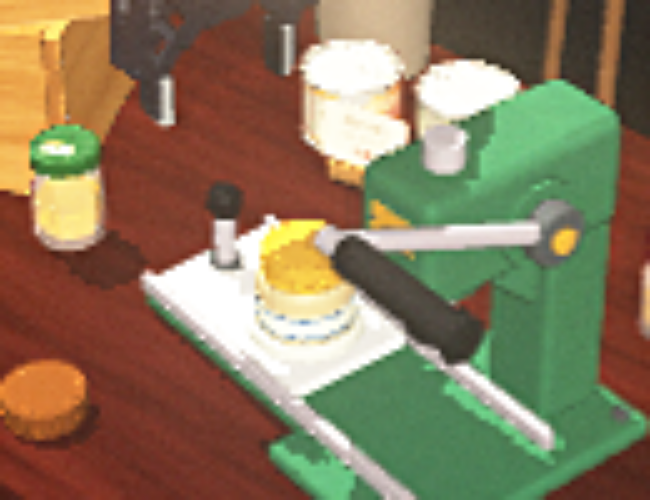

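The lid sits level on the jar (300,255), and the knob (223,200) is below the open fingers. Gripping and sliding.

Run:
```python
from h import *
sh=np.load('sh.npy'); P=lambda x,y,z:[W(x,y,z)[0]+sh[0],W(x,y,z)[1]+sh[1],z]
ex=np.array([C,S_]); ey=np.array([-S_,C])
r.move_linear(P(0,.216,.086),vel=.15); rep('dn')
r.set_gripper(0.1,30); rep('grip')
x=0
ys=[.206,.186,.166,.146,.126,.106,.092,.088,.086,.0845,.083,.0815,.080,.0785]
for y in ys:
    r.move_linear(P(x,y,.086),vel=.08)
    F=np.array(r.current_contact_force()); fx,fy=F[:2]@ex,F[:2]@ey
    print(y,'fx %.1f fy %.1f fz %.1f'%(fx,fy,F[2]),np.round(r.current_tool_pos(),4))
    if abs(fx)>5: x+=.0005*np.sign(fx)
    if abs(fy)>14 : break
rep('end')
```

```text
dn t 23.2 tcp [0.5931 0.0989 0.0868] F [-0.7 -0.5  0.4] op 1.0 ff 0.0
grip t 23.8 tcp [0.5934 0.0988 0.0865] F [ 4.1 -0.8  2.1] op 0.25 ff 29.6
0.206 fx 5.7 fy -1.4 fz 3.3 [0.5914 0.0886 0.0865]
0.186 fx 2.9 fy -1.7 fz 5.1 [0.5877 0.0688 0.0865]
0.166 fx 2.8 fy -2.0 fz 6.2 [0.5839 0.0489 0.0865]
0.146 fx 1.8 fy -1.8 fz 5.7 [0.5801 0.0292 0.0864]
0.126 fx 1.7 fy -1.3 fz 6.3 [0.5764 0.0096 0.0864]
0.106 fx 1.4 fy -2.3 fz 6.5 [ 0.5726 -0.0101  0.0864]
0.092 fx 1.8 fy -1.3 fz 7.2 [ 0.57   -0.0238  0.0864]
0.088 fx 1.0 fy -0.4 fz 6.6 [ 0.5693 -0.0275  0.0864]
0.086 fx 1.0 fy 10.5 fz 7.5 [ 0.5692 -0.028   0.0865]
0.0845 fx 1.6 fy 19.4 fz 5.5 [ 0.5691 -0.0282  0.0865]
end t 27.2 tcp [ 0.5691 -0.0282  0.0865] F [ 5.2 18.8  5.5] op 0.248 ff 29.9
```

The stop is reached at travel 0.130 (force jump at the predicted spot). I let go and move over to the lever.

Run:
```python
from h import *
sh=np.load('sh.npy'); P=lambda x,y,z:[W(x,y,z)[0]+sh[0],W(x,y,z)[1]+sh[1],z]
r.move_linear(P(.0005,.0862,.0865),vel=.05)
r.set_gripper(1.0,30); rep('rel')
r.move_linear(P(0,.0865,.15),vel=.2)
r.move_linear(P(0,.12,.32),vel=.3)
q1=r.current_t()
r.move_to(P(-.118,-.103,.34),Q(A_X)); rep('lever')
r.set_gripper(0.0,40); rep('shut')
im=shot('scene','home.png')
cv2.imwrite('pics/homec.png',cv2.resize(im['pixels'][150:290,220:360,::-1],None,fx=4,fy=4))
```

```text
rel t 28.1 tcp [ 0.5689 -0.0288  0.0865] F [-0.2  0.5  0.4] op 1.002 ff 0.0
lever t 30.3 tcp [ 0.4178 -0.1923  0.3395] F [-0.6 -0.6 -0.9] op 1.0 ff 0.0
shut t 31.0 tcp [ 0.4174 -0.1927  0.34  ] F [-0.9 -0.2 -1. ] op -0.001 ff 0.0
```

View pics/homec.png

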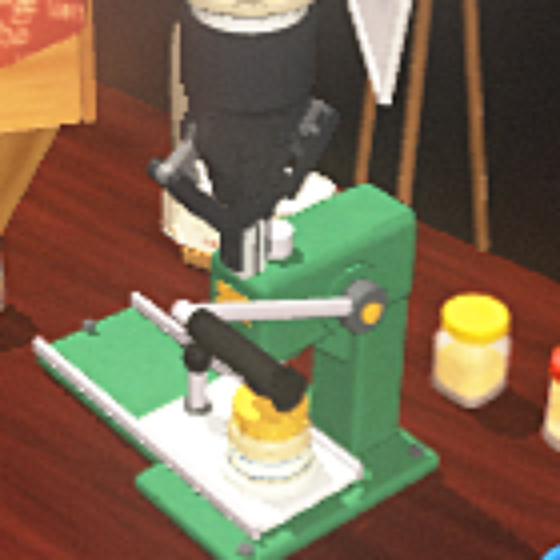

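The shuttle is home with the lidded jar under the ram (270,430), and the closed fingers are above the lever grip. Now press along the arc.

```bash
cat >> h.py <<'E'
sh=np.load('sh.npy'); P=lambda x,y,z:[W(x,y,z)[0]+sh[0],W(x,y,z)[1]+sh[1],z]
def L(th,tip): a=.4-th; return P(.040-.170*np.cos(a),-.103,.185+.170*np.sin(a)+.011+tip)
E
python3 - <<'E'
from h import *
r.move_linear(L(0,.030),vel=.15)
z0=None
for d in np.arange(.028,.008,-.0015):
    r.move_linear(L(0,d),vel=.05); F=r.current_contact_force()
    if F[2]>1.8: break
rep(('touch',round(d,4)))
tip=.022
for th in np.arange(.1,.601,.1):
    r.move_linear(L(th,tip),vel=.08); rep(round(th,2))
im=shot('scene','p1.png')
cv2.imwrite('pics/p1c.png',cv2.resize(im['pixels'][190:260,250:340,::-1],None,fx=7,fy=7))
E
```

```text
('touch', np.float64(0.0205)) t 33.0 tcp [ 0.4187 -0.193   0.2827] F [-0.8 -1.3  2. ] op -0.001 ff 0.9
0.1 t 33.4 tcp [ 0.4128 -0.1917  0.2681] F [-1.1  1.3  2.9] op -0.0 ff 1.0
0.2 t 33.7 tcp [ 0.4089 -0.1911  0.2519] F [-0.5  0.9  2.3] op 0.001 ff 1.1
0.3 t 34.1 tcp [ 0.4064 -0.1906  0.2351] F [-1.4 -0.   2.3] op -0.002 ff 1.1
0.4 t 34.5 tcp [ 0.4057 -0.1905  0.2183] F [-0.3  0.4  2.9] op 0.002 ff 1.6
0.5 t 34.8 tcp [ 0.4066 -0.1907  0.2014] F [-1.  -1.   5.1] op 0.001 ff 2.2
0.6 t 35.2 tcp [ 0.4091 -0.1912  0.1848] F [-0.1 -1.1  4.7] op -0.002 ff 2.8
```

View pics/p1c.png

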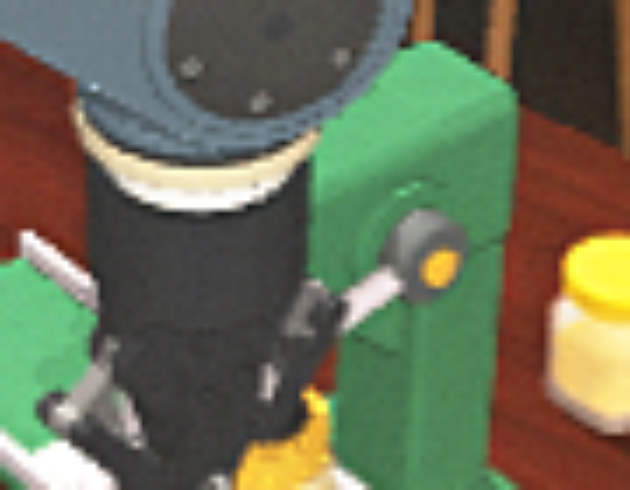

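The ring itself is hidden behind the gripper, but the geometry and force rise (contact at about 0.4) match. I press the last part to 0.675 and hold.

Run:
```python
from h import *
t=.0215
for th in(.64,.675): r.move_linear(L(th,t),vel=.04); rep(th)
r.sleep(.5); z=r.current_tool_pos()[2]; want=L(.675,t)[2]; t-=z-want; print('err',z-want)
r.move_linear(L(.675,t),vel=.02); rep('fin')
r.sleep(2.5); rep('hold')
S=optics.get_image('scene'); T=optics.get_image('top')
X=cloud(S); hs=cv2.cvtColor(S['pixels'],cv2.COLOR_RGB2HSV)
out=[cv2.resize(S['pixels'][170:270,235:335,::-1],(400,400)),cv2.resize(T['pixels'][140:270,230:360,::-1],(400,400))]
cv2.imwrite('pics/fin.png',np.hstack(out))
```

```text
0.64 t 35.6 tcp [ 0.4103 -0.1915  0.1777] F [-1.3 -1.2  5.8] op -0.002 ff 2.9
0.675 t 35.9 tcp [ 0.4118 -0.1917  0.1719] F [-3.4 -1.3  5.8] op -0.007 ff 3.1
err 0.0007364572824073157
fin t 36.6 tcp [ 0.4118 -0.1917  0.1714] F [-2.6 -0.6  6.3] op 0.004 ff 3.2
hold t 39.1 tcp [ 0.4118 -0.1917  0.1714] F [-1.5 -1.1  6.2] op -0.002 ff 3.2
```

View pics/fin.png

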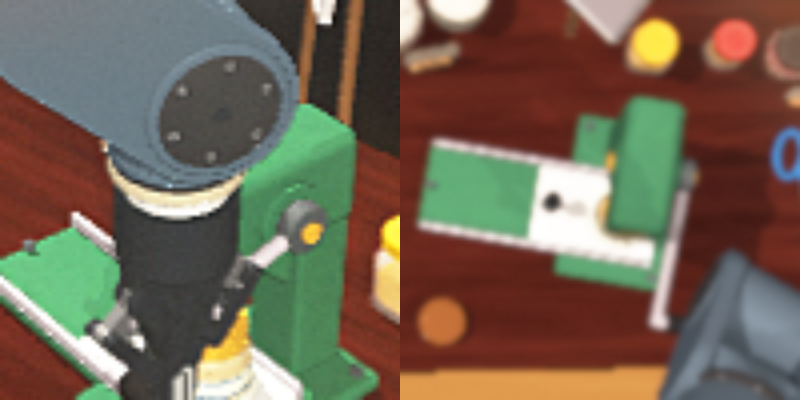

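The final view shows the lidded jar under the ram (left panel (225,345)), the shuttle home, the lever held below level, and the goods in place. The grip force is 6.2 N, as expected for 12 mm.

```bash
python3 -c "
from h import *
print(r.hand_in())"
```

```text
the job is handed in; nothing more can be done
None
```

I handed the job in at about 39 s: the large brass lid is fully on the jar, the shuttle is home, and the lever is held at 0.675 rad with about 6 N at the grip, as specified for 12 mm of squeeze, though the gripper hid the red ring from view.

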